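# Lay out the finishing station

### The job

Set up the finishing station: put the sanding block, the small oval tin and the turned egg cup that lie by the vice each into the fitted wooden tray whose recess matches its outline (rectangular, oval, round), sitting flat on the tray floor, right way up. Leave the offcut, the roll of tape and the tape measure where they lie. The grey bench vice (100 mm wide, 120 mm high) stands between the two working areas, so carry things over it.

Things in the scene. Friction and masses are not known exactly. Their poses are not given: they have to be found in the camera images.
- block_centre (a point): Wood-faced cork sanding block, a rectangular block 56 mm (its x axis) by 100 mm (its y axis), 28 mm high, lying flat, about 0.09 kg. The point is its centre, 14 mm above its underside; z is up. Grasp across the 56 mm.
- tin_centre (a point): Small closed oval tin, 54 mm (its x axis) by 74 mm (its y axis), 27 mm high, lid up, dark blue, about 0.07 kg (another such tin far back to the left is not meant). The point is its centre, 13.5 mm above its underside; z is up. Grasp across the 54 mm.
- cup_centre (a point): Turned wooden egg cup standing upright, round, 57 mm high, about 0.03 kg; the foot is 44 mm across, the bowl (its upper 23 mm) 48 mm across (another egg cup far back on the bench is not meant). The point is on its axis, 28.5 mm above its underside; z is up. Grasp across the bowl from above.
- block_tray_floor (a point): A low wooden tray fixed to the bench: base 4 mm thick, round bead rim 8 mm wide whose top is 8 mm above the bench (4 mm above the recess floor), so grip the thing by its upper part to keep the fingertips off the rim. This one has the large rectangular recess, 68 mm (x axis) by 112 mm (y axis), for the sanding block. The point is the centre of the recess floor, 4 mm above the bench; z is up.
- tin_tray_floor (a point): A low wooden tray fixed to the bench: base 4 mm thick, round bead rim 8 mm wide whose top is 8 mm above the bench (4 mm above the recess floor), so grip the thing by its upper part to keep the fingertips off the rim. This one has the oval recess (straight sides, round ends), 66 mm (x axis) by 86 mm (y axis), for the oval tin. The point is the centre of the recess floor, 4 mm above the bench; z is up.
- round_tray_floor (a point): A low wooden tray fixed to the bench: base 4 mm thick, round bead rim 8 mm wide whose top is 8 mm above the bench (4 mm above the recess floor), so grip the thing by its upper part to keep the fingertips off the rim. This one has the round recess, 60 mm across, for the egg cup. The point is the centre of the recess floor, 4 mm above the bench; z is up.
- offcut_centre (a point): Rough dark wood offcut, 38 by 83 mm, 23 mm high; the point is its centre; a bystander, must be left where it lies.
- tape_roll_centre (a point): Roll of masking tape lying flat, 87 mm across, 24 mm high, behind the vice; the point is its centre; a bystander, must be left where it lies.
- measure_centre (a point): Black tape measure lying flat, 48 by 85 mm, 40 mm high, at the front edge; the point is its centre; a bystander, must be left where it lies.
Mind the look-alikes: they are no part of the job. Leave any blue or purple look-alike of the part that bears cup_centre alone.

How it is judged (in metres and radians):
At the end, for the whole second after the job is handed in: Each thing sits in its own tray: centre within 12 mm of the recess centre, height 2 mm below to 4 mm above seated, upright within 0.1 rad, block and tin along the tray within 0.3 rad, at rest; the offcut, tape roll and tape measure within 30 mm of their start places (horizontal distance between block_centre and block_tray_floor below 0.012 m and z of block_centre in the frame of block_tray_floor between 0.012 and 0.018 m and angle between each of block_centre, tin_centre, cup_centre's own z axis and vertical below 0.1 rad and linear speed of each of block, tin, cup below 0.02 m/s and horizontal distance between tin_centre and tin_tray_floor below 0.012 m and z of tin_centre in the frame of tin_tray_floor between 0.0115 and 0.0175 m and horizontal distance between cup_centre and round_tray_floor below 0.012 m and z of cup_centre in the frame of round_tray_floor between 0.0265 and 0.0325 m and angle between the y axis of block_centre and the y axis of block_tray_floor, either way round below 0.3 rad and angle between the y axis of tin_centre and the y axis of tin_tray_floor, either way round below 0.3 rad and distance of each of offcut_centre, tape_roll_centre, measure_centre from where it was at the start of the episode below 0.03 m); the robot touches nothing.
It fails at once if the offcut is pushed more than 30 mm (distance of offcut_centre from where it was at the start of the episode above 0.03 m).
It fails at once if the roll of tape is pushed more than 30 mm (distance of tape_roll_centre from where it was at the start of the episode above 0.03 m).
It fails at once if the tape measure is pushed more than 30 mm (distance of measure_centre from where it was at the start of the episode above 0.03 m).
It also fails if it takes over 77 s, if anything falls off the work surface, if the arm or the gripper's body presses on something with over 40 N, if the wrist force passes 120 N, or if a joint passes its speed limit or range.

### The arm

A 6-joint arm with a two-finger parallel gripper is mounted at the origin on a cart in front of the work surface, level with it; the furniture and walls round the work are solid. World frame = base frame: x ahead of the robot, y to its left, z up, the work surface at z = 0. Lengths are in mm, angles in rad, forces in N, time in s.
With the tool pointing down it reaches from about 325 to 900 mm from the base axis. Payload 6.1 kg.
Tool frame: the origin (TCP) lies at the very end of the fingers, on their centre line; the grasp point (between the pads) lies r.tcp_to_grasp behind it (r.tcp_to_grasp is the distance from the TCP to the grasp point, in mm); z points along the fingers, y is the direction in which the jaws open and shut (so a half turn about z gives the same grasp; the last joint's range is limited). The gripper opens to 85 mm and grips with 20 to 120 N. Pads are 22 mm wide; open, the fingers measure 114 mm over their backs; the gripper's body (76 mm by 85 mm) begins 54 mm behind the grasp point. The pads swing forward as they close: fully open they stand 13 mm farther back than shut.
Start: joints at [1.178, 0.22, 1.526, -0, 1.395, -0.126], TCP at [164.777, 602.88, 231.3] pointing down, gripper open.
Joint ranges: [-2.98, 2.98], [-0.91, 2.08], [0.09, 2.57], [-1.24, 4.39], [0.2, 2.65], [-2.68, 2.68]. Speed limits (rad/s): [2.57, 2.57, 3.01, 3.14, 3.14, 3.14].

### API

Orientations are given as a rotation vector (axis times angle).
In Python, from workcell import r, cams, hand_in gives the robot as it stands. The module is installed in compiled form; this text tells all that it offers.
- The arm moves only by the tool apply_moves, never from a script. Its argument "deltas" is one flat list of numbers, 5 for each row, row after row: the gripper's target within -1 to 1 (fully open at 1, half-way at 0, shut at -1), then the shift along the tool's x, y, z in cm, then the turn about the tool's z in degrees. In form: [jaw, x, y, z, roll, jaw, x, y, z, roll, ...]. A call has 1 to 20 rows; each row is the pose to reach, as a shift and turn from the pose commanded when the call began, along the tool's axes at that moment; what a row does not reach only later rows make up. A row lasts 1/8 s, in which the tool goes at most 62.5 mm and 10.7 degrees, less where a joint would pass 70% of its speed; a pose out of reach is approached as far as the arm can. A call with a gripper value outside its range is refused whole. The fingers move at their own pace and stop on an object; "newtons" is the grip in N (left out, the last holds). Time passes only in rows, so rows that repeat a pose let the fingers close. It gives the time, the measured TCP pose, the force and the opening at its end, in the units of the state.
- r.get_state(): the state, without advancing time (a new reading comes with each control period).
- cams.grab_frame(name): name is "scene" or "top" or "wrist"; returns a dict with "img" (480x640x3 uint8, blue, green, red), "fovy" (degrees; the focal length in pixels is half the picture's height over the tangent of half this angle, whatever the lens; pixels are square), "cx", "cy" (the principal point, pixels), "rvec" (rotation vector, rad) and "tvec" (3), from world to camera coordinates, as OpenCV has them; the wrist camera has in their place "T_tool_cam" (4x4, takes a point from camera to tool coordinates, whose origin is the TCP and whose axes are the flange's). Camera axes: x right, y down, z forward; pixel columns grow to the right and rows downward; lengths in mm; the calibration is good to about 2 mm. The wrist camera is an equidistant fisheye: a pixel r from the principal point sees the ray r / f radians off the axis. A picture is of the moment at which its call begins: read the wrist's pose just before it. There is no depth.
- hand_in(): hands the job in, once; it reports no verdict.
The state is a dict: "time": time; "qpos": joint angles; "dq": joint speeds; "joint_torque": joint torques, N m; "eef_pos": TCP position; "eef_rot": TCP orientation; "force": force on the tool from outside, world axes, zero at the start; "wrist_torque": the same for the moment, N m; "opening": finger opening in mm.
Only numpy, scipy, OpenCV 4.12 (cv2) and the standard library are available. Lean on these libraries where they do the work, as an engineer would, in place of code of your own. Each camera call takes 0.05 s, during which the arm holds its last target.

## Working session

There is one attempt and no reset: what is moved stays moved. The work goes in short steps, Python scripts to look and compute and a tool call to move; the robot and the scene stay as the last step left them, time stands still between calls to the robot, and variables do not carry over. Pictures are saved under pics/ and viewed, and the job is handed in when it is done.

Besides the shell and the picture viewer there is one more tool, called after "Request:" in YAML: its name, and indented under it one key for each argument. apply_moves: Moves the arm, as the interface text tells. Its arguments: {"type":"object","properties":{"deltas":{"type":"array","items":{"type":"number"}},"newtons":{"type":"number"}},"required":["deltas"]}

```bash
mkdir -p pics; python3 - <<'E'
from workcell import r,cams
import cv2,pickle
print(r.get_state(), r.tcp_to_grasp)
for n in ["scene","top","wrist"]:
    f=cams.grab_frame(n); cv2.imwrite(f"pics/{n}0.png",f["img"]); pickle.dump(f,open(f"{n}0.pkl","wb"))
    print(n,{k:v for k,v in f.items() if k!="img"})
E
```

```text
{'time': 0.0, 'qpos': array([ 1.17789848e+00,  2.21231648e-01,  1.52761388e+00,  2.57184706e-05,
        1.39467264e+00, -1.26090580e-01]), 'dq': array([ 0.00067099,  0.00022818,  0.0010965 ,  0.00027694, -0.00197482,
        0.0003043 ]), 'joint_torque': array([ 1.00665463e-04, -4.96879971e+01, -3.89406502e+01,  4.38140387e-05,
        1.08381518e-02,  4.26688428e-05]), 'eef_pos': array([164.54285402, 602.33363719, 230.19433832]), 'eef_rot': array([-4.17795802e-01, -3.11316315e+00,  2.91264417e-03]), 'force': array([-0.87522267,  0.60723977,  0.45156358]), 'wrist_torque': array([ 0.01223798, -0.00717852, -0.00315836]), 'opening': 85.50723520465331} 18.700000000000003
scene {'fovy': 42.93694647515708, 'cx': 318.61396206031634, 'cy': 236.72535049501437, 'rvec': array([ 0.7437012 , -2.33908542,  1.44109385]), 'tvec': array([ 631.2435893 ,  117.06899327, 1527.01186013])}
top {'fovy': 57.10973108544227, 'cx': 315.85886727644277, 'cy': 241.90444230175024, 'rvec': array([ 2.12723271, -2.17171626,  0.15121652]), 'tvec': array([ 285.0212813 ,  560.86593044, 1259.6747258 ])}
wrist {'fovy': 65.70646984690485, 'cx': 319.6458717986867, 'cy': 239.7013240662189, 'T_tool_cam': array([[-2.15503932e-04, -9.60891317e-01, -2.76925676e-01,
         7.01600984e+01],
       [ 9.99999950e-01, -1.43452477e-04, -2.80442331e-04,
        -3.88702814e-01],
       [ 2.29748926e-04, -2.76925723e-01,  9.60891300e-01,
        -1.43498942e+02],
       [ 0.00000000e+00,  0.00000000e+00,  0.00000000e+00,
         1.00000000e+00]])}
```

View pics/scene0.png

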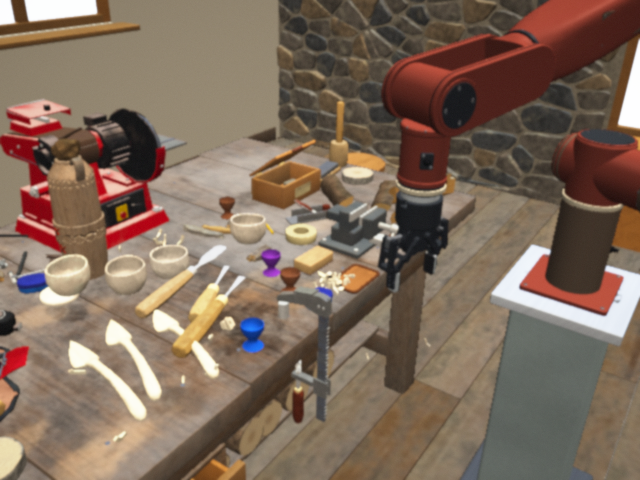

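View pics/top0.png

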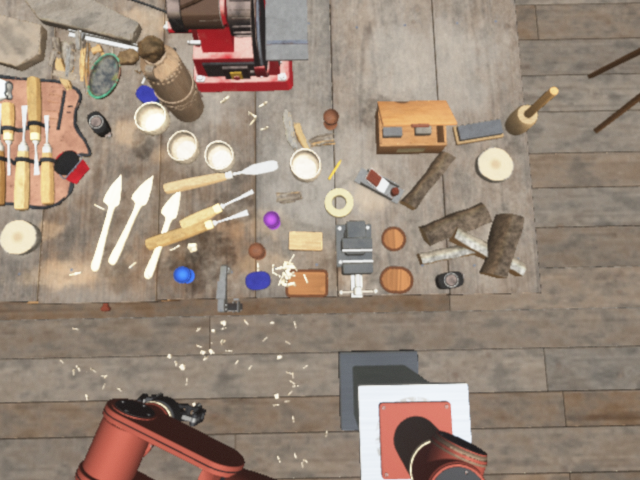

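View pics/wrist0.png

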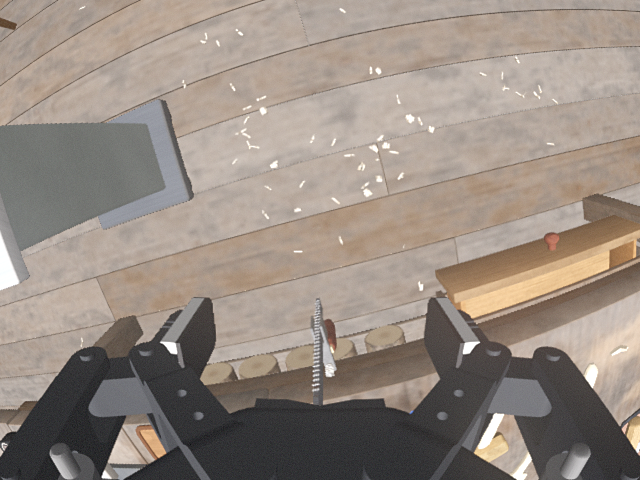

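```bash
cat > h.py <<'E'
import numpy as np,cv2,pickle
def load(n): return pickle.load(open(n+".pkl","rb"))
def cam(f):
    R=cv2.Rodrigues(np.array(f["rvec"]))[0]; t=np.array(f["tvec"]); fl=240/np.tan(np.radians(f["fovy"]/2)); return R,t,fl
def ray(f,u,v,z):
    R,t,fl=cam(f); d=R.T@np.array([(u-f["cx"])/fl,(v-f["cy"])/fl,1]); c=-R.T@t
    return c+d*(z-c[2])/d[2]
def proj(f,p):
    R,t,fl=cam(f); q=R@np.array(p)+t; return np.array([f["cx"]+fl*q[0]/q[2], f["cy"]+fl*q[1]/q[2]])
E
python3 - <<'E'
from h import *
f=load("top0"); c=f["img"][170:310,160:480]
cv2.imwrite("pics/topz.png",cv2.resize(c,None,fx=2.5,fy=2.5,interpolation=cv2.INTER_CUBIC))
f=load("scene0"); c=f["img"][180:340,220:420]
cv2.imwrite("pics/scenez.png",cv2.resize(c,None,fx=3.7,fy=3.7,interpolation=cv2.INTER_CUBIC))
t=load("top0")
for n,u,v in [("rect",307,283),("oval",396,279),("round",394,238),("block",306,241),("tin",258,281),("cup",257,251),("meas",450,280),("corner",535,290)]: 
    print(n,ray(t,u,v,10))
R,tt,fl=cam(t);print(-R.T@tt)
E
```

```text
rect [447.93042825 302.16635364  10.        ]
oval [454.31763613  37.07253629  10.        ]
round [577.75078264  37.43625706  10.        ]
block [574.11358463 302.92456524  10.        ]
tin [456.87634592 447.82205051  10.        ]
cup [546.82839986 450.60696563  10.        ]
meas [ 448.0261347 -123.4328677   10.       ]
corner [ 413.2502711  -373.60591607   10.        ]
[ 386.11383958  276.53010158 1325.53209819]
```

View pics/topz.png

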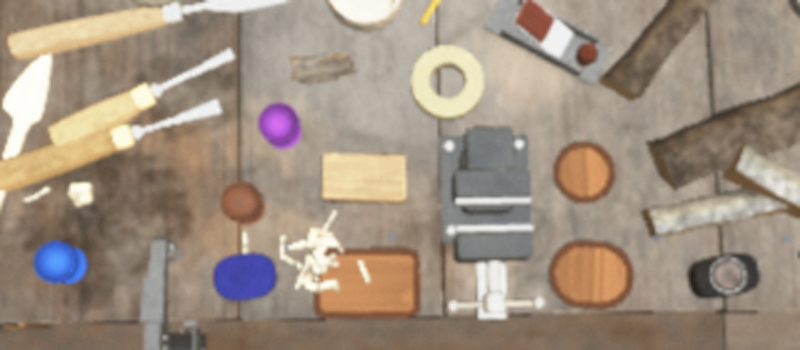

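View pics/scenez.png

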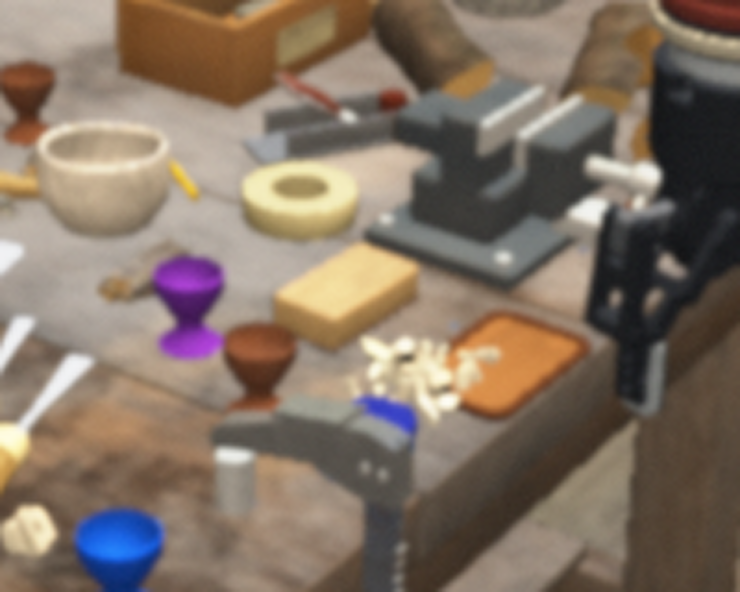

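```bash
python3 - <<'E'
from h import *
t=load("top0"); img=t["img"]; hsv=cv2.cvtColor(img,cv2.COLOR_BGR2HSV)
S=4
big=cv2.resize(img,None,fx=S,fy=S,interpolation=cv2.INTER_CUBIC); hb=cv2.cvtColor(big,cv2.COLOR_BGR2HSV)
for n,u,v in [("rect",315,290),("rectrim",307,271),("oval",396,279),("ovalrim",381,279),("round",394,238),("block",306,241),("tin",258,281),("cup",257,251),("bench",330,250),("bench2",420,250)]: print(n,hsv[v,u])
def meas(n,lo,hi,box,z):
    x0,y0,x1,y1=[S*b for b in box]
    m=np.zeros(hb.shape[:2],np.uint8); m[y0:y1,x0:x1]=cv2.inRange(hb[y0:y1,x0:x1],np.array(lo),np.array(hi))
    m=cv2.morphologyEx(m,cv2.MORPH_OPEN,np.ones((5,5)))
    cs,_=cv2.findContours(m,cv2.RETR_EXTERNAL,cv2.CHAIN_APPROX_NONE); c=max(cs,key=cv2.contourArea)
    p=np.array([ray(t,(q[0]+.5)/S-.5,(q[1]+.5)/S-.5,z)[:2] for q in c[:,0]],np.float32)
    (cx,cy),wh,a=cv2.minAreaRect(p); print(n,round(cx,1),round(cy,1),np.round(wh,1),round(a,1), np.round(p.min(0)),np.round(p.max(0)))
    cv2.drawContours(big,[c],-1,(0,255,0),1)
meas("block",(12,60,150),(30,150,255),(285,225,328,256),28)
meas("tin",(112,120,60),(125,255,255),(240,265,276,295),27)
meas("cup",(0,100,30),(12,255,160),(245,240,268,262),55)
meas("rect",(3,95,30),(16,255,255),(284,265,330,300),8)
meas("oval",(3,95,30),(16,255,255),(376,262,416,297),8)
meas("round",(3,95,30),(16,255,255),(378,222,410,254),8)
cv2.imwrite("pics/m.png",big[190*S//1:300*S,240*S:420*S])
E
```

```text
rect [ 13 136 195]
rectrim [ 11 139 152]
oval [ 13 135 187]
ovalrim [ 11 135 144]
round [ 13 134 196]
block [ 20  81 232]
tin [119 152 169]
cup [ 10 111 165]
bench [ 15  49 168]
bench2 [ 16  38 162]
block 571.6 304.3 [104.  61.] 86.8 [539. 253.] [604. 357.]
tin 457.9 447.4 [49.8 69.1] 0.1 [433. 413.] [483. 482.]
cup 541.3 446.3 [53.  45.4] 44.3 [517. 421.] [567. 470.]
rect 448.4 303.6 [126.   83.4] 89.2 [406. 240.] [490. 367.]
oval 452.7 36.4 [98.4 79.7] 86.8 [412. -13.] [493.  86.]
round 576.7 39.0 [72.5 72.6] 87.6 [540.   3.] [613.  75.]
```

View pics/m.png

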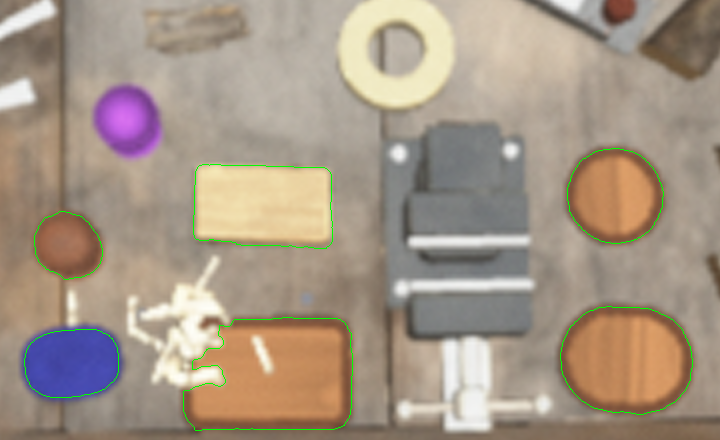

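```bash
cat >> h.py <<'E'
from scipy.spatial.transform import Rotation as Rn
def axes(st): return Rn.from_rotvec(st["eef_rot"]).as_matrix()
def go(st,x,y,z,jawdeg=None,base=None):
    """deltas in tool frame from measured (or base) pose to world target; jawdeg = desired world angle of jaw(y) axis"""
    A=axes(st); p=np.array(base if base is not None else st["eef_pos"])
    d=A.T@(np.array([x,y,z])-p)/10
    cur=np.degrees(np.arctan2(A[1,1],A[0,1])); roll=None
    if jawdeg is not None:
        dd=(jawdeg-cur+90)%180-90; roll=-dd   # tool z down
    print("delta cm",np.round(d,2),"roll",None if roll is None else round(roll,1),"jaw now",round(cur,1))
E
python3 - <<'E'
from h import *
from workcell import r
s=r.get_state(); print(axes(s).round(3)); go(s,560,350,250,-3.2)
t=load("top0");sc=load("scene0")
# clamp height: triangulate bar far end
for uv in [(217,265),(228,265),(242,300)]:
    print(ray(t,*uv,30),ray(t,*uv,100))
a=[ray(sc,282,298,z) for z in (0,100)]; print(a)
E
```

```text
[[-0.965  0.264 -0.001]
 [ 0.264  0.965 -0.001]
 [ 0.    -0.002 -1.   ]]
delta cm [-44.8  -13.93  -1.94] roll 77.9 jaw now 74.7
[505.30373037 565.83127725  30.        ] [498.8636797  550.19979863 100.        ]
[504.63307393 533.44001512  30.        ] [498.22926007 519.55869641 100.        ]
[401.55757666 491.94865182  30.        ] [400.72312293 480.30918836 100.        ]
[array([540.79972699, 480.33778315,   0.        ]), array([445.49272688, 602.65493811, 100.        ])]
```

Request:
apply_moves:
  deltas: [1, -10, -3, -2, 20, 1, -44.8, -13.9, -2, 78, 1, -44.8, -13.9, -2, 78, 1, -44.8, -13.9, -2, 78, 1, -44.8, -13.9, -2, 78, 1, -44.8, -13.9, -2, 78, 1, -44.8, -13.9, -2, 78, 1, -44.8, -13.9, -2, 78, 1, -44.8, -13.9, -2, 78, 1, -44.8, -13.9, -2, 78, 1, -44.8, -13.9, -2, 78, 1, -44.8, -13.9, -2, 78]
  newtons: 40

```text
time: 1.65
eef_pos: [559.4, 351.6, 251.5]
eef_rot: [-2.282, -2.159, -0.0]
force: [-0.2, 0.3, 0.0]
opening: 85.4
```

```bash
cat > look.py <<'E'
import sys
from h import *
from workcell import r,cams
n=sys.argv[1]; s=r.get_state(); f=cams.grab_frame("wrist"); f["st"]=s
pickle.dump(f,open(n+".pkl","wb")); cv2.imwrite(f"pics/{n}.png",f["img"])
print(s["time"],s["eef_pos"],s["opening"],s["qpos"].round(2),s["force"].round(1)); go(s,*s["eef_pos"],0)
E
cat >> h.py <<'E'
def wray(f,u,v,z):
    T=np.array(f["T_tool_cam"]); fl=240/np.tan(np.radians(f["fovy"]/2)); dx,dy=u-f["cx"],v-f["cy"]; rr=np.hypot(dx,dy); th=rr/fl
    k=np.sin(th)/max(rr,1e-9); d=np.array([dx*k,dy*k,np.cos(th)]); A=axes(f["st"]); p=np.array(f["st"]["eef_pos"])
    d=A@T[:3,:3]@d; c=A@T[:3,3]+p; return c+d*(z-c[2])/d[2]
E
python3 look.py w1
```

```text
1.65 [559.4164101  351.63508333 251.50624126] 85.37990143171993 [0.44 0.29 1.4  0.   1.45 0.5 ] [-0.2  0.3  0. ]
delta cm [0. 0. 0.] roll -3.2 jaw now -3.2
```

View pics/w1.png

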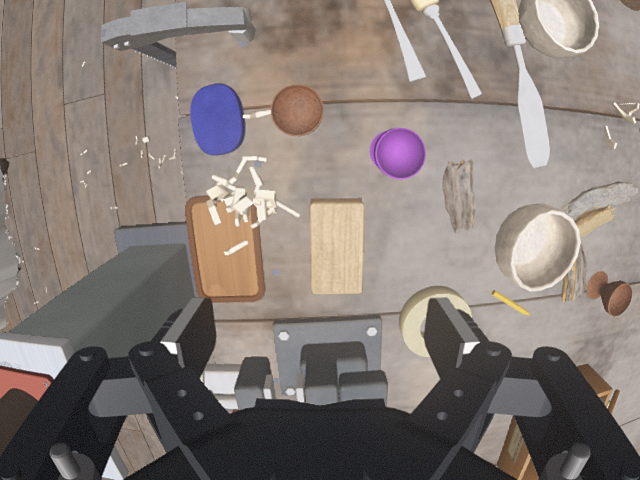

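The wrist view shows the block at (337,246), its tray at (227,250), the tin at (218,118) and the offcut at (460,195). Three things could be the cup: brown by the tin at (297,110), purple at (398,153), and brown far back at (610,293). The first fits the description, since it is wood and stands by the vice group.

```bash
cat >> h.py <<'E'
def wmeas(f,n,lo,hi,box,z,S=3,vis=None):
    big=cv2.resize(f["img"],None,fx=S,fy=S,interpolation=cv2.INTER_CUBIC); hb=cv2.cvtColor(big,cv2.COLOR_BGR2HSV)
    x0,y0,x1,y1=[S*b for b in box]
    m=np.zeros(hb.shape[:2],np.uint8); m[y0:y1,x0:x1]=cv2.inRange(hb[y0:y1,x0:x1],np.array(lo),np.array(hi))
    m=cv2.morphologyEx(m,cv2.MORPH_OPEN,np.ones((5,5)))
    cs,_=cv2.findContours(m,cv2.RETR_EXTERNAL,cv2.CHAIN_APPROX_NONE); c=max(cs,key=cv2.contourArea)
    p=np.array([wray(f,(q[0]+.5)/S-.5,(q[1]+.5)/S-.5,z)[:2] for q in c[:,0]],np.float32)
    (cx,cy),wh,a=cv2.minAreaRect(p); print(n,round(cx,1),round(cy,1),np.round(wh,1),round(a,1),np.round(p.min(0)),np.round(p.max(0)))
    if vis is not None: cv2.drawContours(vis,[(c//S)],-1,(0,255,0),1)
E
python3 - <<'E'
from h import *
f=load("w1"); v=f["img"].copy()
wmeas(f,"block",(12,60,150),(30,150,255),(300,190,375,305),28,vis=v)
wmeas(f,"tin",(112,120,60),(125,255,255),(180,70,260,165),27,vis=v)
wmeas(f,"cup",(0,95,30),(14,255,220),(268,80,330,140),57,vis=v)
wmeas(f,"rect",(3,95,30),(16,255,255),(180,188,272,305),8,vis=v)
cv2.imwrite("pics/w1m.png",cv2.resize(v[60:310,170:380],None,fx=2.4,fy=2.4))
E
```

```text
block 574.6 304.8 [100.5  55.1] 87.4 [545. 254.] [604. 356.]
tin 453.1 456.8 [63.  43.9] 39.2 [435. 421.] [484. 482.]
cup 544.1 446.0 [45.9 46.1] 86.1 [521. 423.] [568. 469.]
rect 450.3 303.8 [126.2  82.6] 89.5 [409. 241.] [492. 367.]
```

View pics/w1m.png

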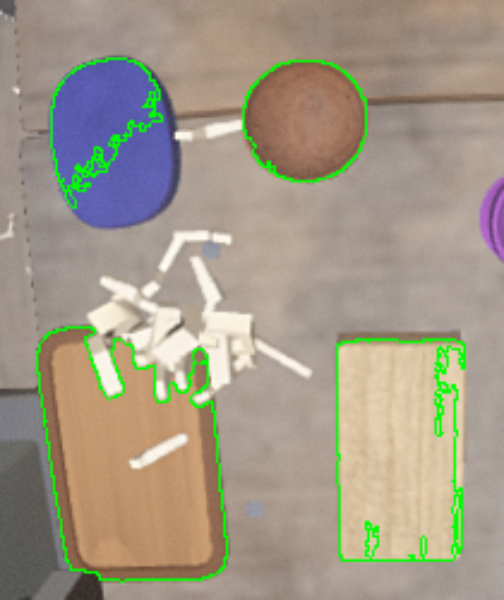

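```bash
python3 -c "
from h import *
from workcell import r
s=r.get_state(); go(s,574.5,304.5,90,-2.6); go(s,574.5,304.5,7,-2.6)"
```

```text
delta cm [-4.61  1.75 16.15] roll -0.6 jaw now -3.2
delta cm [-4.61  1.75 24.45] roll -0.6 jaw now -3.2
```

Request:
apply_moves:
  deltas: [1, -4.6, 1.75, 4, -0.6, 1, -4.6, 1.75, 10, -0.6, 1, -4.6, 1.75, 16, -0.6, 1, -4.6, 1.75, 20, -0.6, 1, -4.6, 1.75, 22.5, -0.6, 1, -4.6, 1.75, 23.7, -0.6, 1, -4.6, 1.75, 24.4, -0.6, 1, -4.6, 1.75, 24.4, -0.6, 1, -4.6, 1.75, 24.4, -0.6]

```text
time: 2.82
eef_pos: [576.1, 304.2, 8.7]
eef_rot: [2.272, 2.168, 0.003]
force: [0.6, 0.1, 0.6]
opening: 85.5
```

```bash
python3 look.py w2
```

```text
2.825 [576.07957399 304.18799316   8.71557008] 85.53208546832784 [0.36 0.52 1.59 0.   1.03 0.41] [0.6 0.1 0.6]
delta cm [0. 0. 0.] roll -2.7 jaw now -2.7
```

View pics/w2.png

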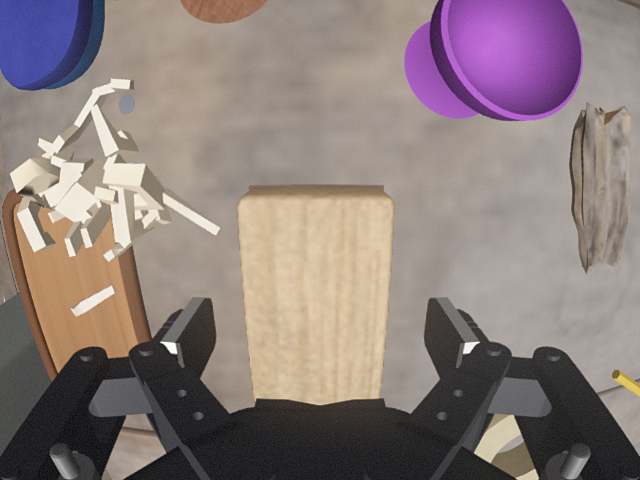

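Request:
apply_moves:
  deltas: [-1, 0, 0, 0, 0, -1, 0, 0, 0, 0, -1, 0, 0, 0, 0, -1, 0, 0, 0, 0, -1, 0, 0, 0, 0, -1, 0, 0, 0, 0, -1, 0, 0, -1, 0, -1, 0, 0, -3, 0, -1, 0, 0, -6, 0, -1, 0, 0, -8, 0, -1, 0, 0, -8, 0]
  newtons: 50

```text
time: 4.25
eef_pos: [576.8, 304.5, 90.3]
eef_rot: [2.271, 2.168, 0.007]
force: [0.0, 0.5, -0.9]
opening: 54.4
```

```bash
python3 look.py w3; python3 -c "
from h import *
from workcell import r
s=r.get_state(); go(s,450,304,88,-0.6); go(s,450,304,14,-0.6)"
```

```text
4.25 [576.84268512 304.45844868  90.30462085] 54.40338364471813 [0.36 0.41 1.57 0.   1.16 0.41] [ 0.   0.5 -0.9]
delta cm [0. 0. 0.] roll -2.7 jaw now -2.7
delta cm [ -0.59 -12.56   0.02] roll -2.1 jaw now -2.7
delta cm [ -0.59 -12.57   7.42] roll -2.1 jaw now -2.7
```

View pics/w3.png

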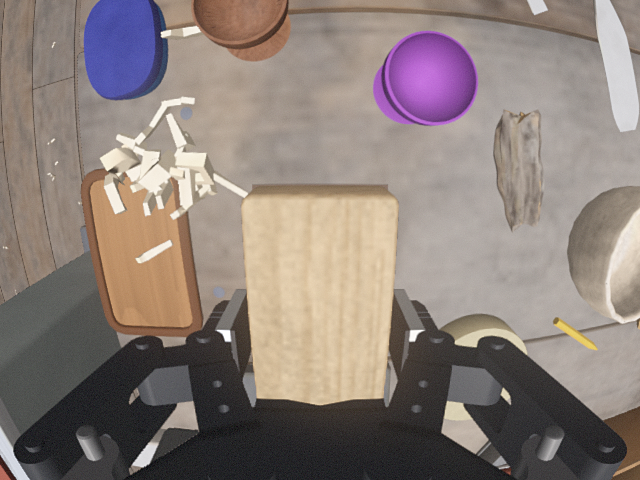

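Request:
apply_moves:
  deltas: [-1, -0.2, -4, 0, -1, -1, -0.6, -9, 0, -2.1, -1, -0.6, -12.6, 0, -2.1, -1, -0.6, -12.6, 0, -2.1, -1, -0.6, -12.6, 2, -2.1, -1, -0.6, -12.6, 4.5, -2.1, -1, -0.6, -12.6, 5.5, -2.1, -1, -0.6, -12.6, 5.5, -2.1, -1, -0.6, -12.6, 5.5, -2.1]

```text
time: 5.42
eef_pos: [449.9, 303.9, 33.0]
eef_rot: [2.233, 2.21, 0.002]
force: [-0.5, 0.0, -0.7]
opening: 54.2
```

```bash
python3 look.py w4; python3 -c "
from h import *
from workcell import r
s=r.get_state(); go(s,450,304,13.5,-0.6)"
```

```text
5.425 [449.86184622 303.92369129  33.02667747] 54.24514222693085 [ 0.45  0.26  1.89 -0.    0.99  0.46] [-0.5  0.  -0.7]
delta cm [0. 0. 0.] roll -0.6 jaw now -0.6
delta cm [-0.    0.01  1.97] roll 0.0 jaw now -0.6
```

View pics/w4.png

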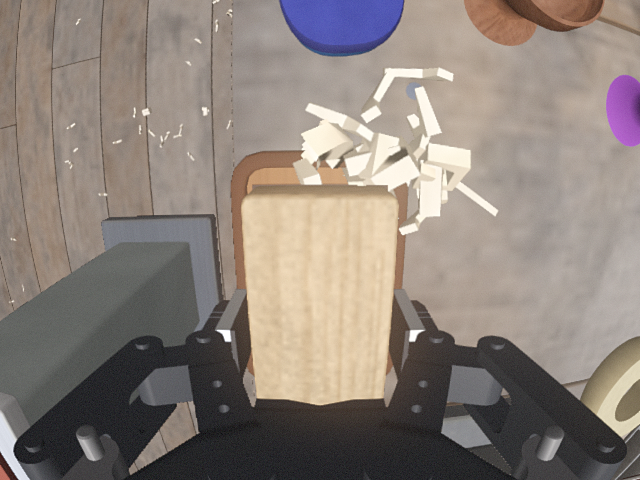

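Request:
apply_moves:
  deltas: [-1, 0, 0, 1, 0, -1, 0, 0, 1.5, 0, -1, 0, 0, 1.8, 0, -1, 0, 0, 1.95, 0, -1, 0, 0, 1.95, 0, -1, 0, 0, 1.95, 0]

```text
time: 6.22
eef_pos: [449.1, 303.8, 13.0]
eef_rot: [2.233, 2.21, 0.001]
force: [0.5, 0.2, -1.0]
opening: 54.4
```

Request:
apply_moves:
  deltas: [-1, 0, 0, 0.1, 0, -1, 0, 0, 0.1, 0, -1, 0, 0, 0.1, 0]

```text
time: 6.6
eef_pos: [449.2, 303.8, 12.1]
eef_rot: [2.233, 2.21, 0.001]
force: [0.0, 0.1, 1.0]
opening: 54.2
```

Request:
apply_moves:
  deltas: [-1, 0, 0, 0.05, 0, 1, 0, 0, 0, 0, 1, 0, 0, 0, 0, 1, 0, 0, 0, 0, 1, 0, 0, 0, 0, 1, 0, 0, -3, 0, 1, 0, 0, -8, 0, 1, 0, 0, -14, 0, 1, 0, 0, -18, 0, 1, 0, 0, -18, 0]

```text
time: 7.85
eef_pos: [451.5, 304.9, 196.5]
eef_rot: [2.231, 2.208, 0.013]
force: [-0.3, 0.0, -0.7]
opening: 85.0
```

```bash
python3 look.py w5; python3 - <<'E'
from h import *
from workcell import r
f=load("w5"); go(f["st"],457,447,200,0)
E
```

```text
7.85 [451.46039183 304.92021196 196.46404791] 85.00889690036516 [0.45 0.05 1.78 0.   1.3  0.46] [-0.3  0.  -0.7]
delta cm [0. 0. 0.] roll -0.6 jaw now -0.6
delta cm [14.21  0.41 -0.3 ] roll -0.6 jaw now -0.6
```

View pics/w5.png

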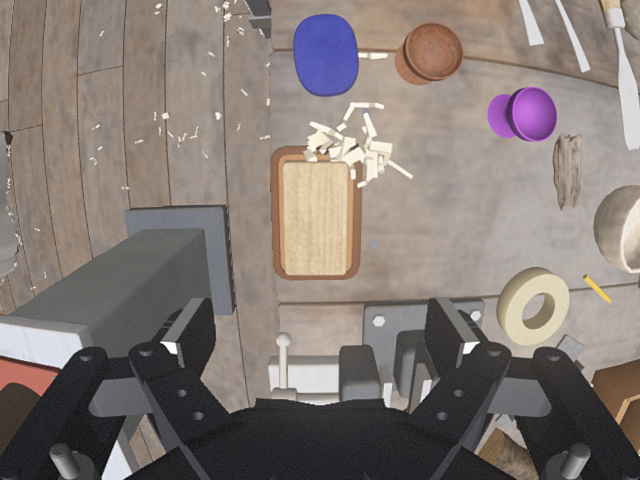

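The block sits evenly in its rectangular tray at (317,217). Next I measure the tin at (326,55).

```bash
python3 - <<'E'
from h import *
f=load("w5")
wmeas(f,"tin",(105,100,40),(130,255,255),(280,5,368,105),27)
wmeas(load("w1"),"tin",(105,100,40),(130,255,255),(180,70,260,165),27)
wmeas(f,"block",(12,60,150),(30,150,255),(270,145,360,285),32)
E
```

```text
tin 459.2 445.7 [52.4 72.3] 3.4 [433. 410.] [486. 482.]
tin 460.9 446.8 [52.6 71.6] 6.2 [434. 411.] [487. 483.]
block 451.3 307.1 [107.3  66.9] 89.5 [418. 253.] [485. 361.]
```

```bash
python3 - <<'E'
from h import *
f=load("w5"); go(f["st"],459.5,446.5,8,3)
E
```

```text
delta cm [14.09  0.52 18.9 ] roll -3.6 jaw now -0.6
```

Request:
apply_moves:
  deltas: [1, 5, 0.2, 1, -1, 1, 11, 0.5, 3, -3.6, 1, 14.1, 0.5, 7, -3.6, 1, 14.1, 0.5, 12, -3.6, 1, 14.1, 0.5, 13.5, -3.6, 1, 14.1, 0.5, 13.5, -3.6, 1, 14.1, 0.5, 13.5, -3.6]

```text
time: 8.78
eef_pos: [456.8, 445.1, 59.0]
eef_rot: [2.163, 2.278, 0.005]
force: [0.7, 0.9, 0.2]
opening: 85.4
```

```bash
python3 look.py w6; python3 - <<'E'
from h import *
f=load("w6"); go(f["st"],459.5,446.5,8,3)
E
```

```text
8.775 [456.81463433 445.12549672  58.95057729] 85.36013280145681 [ 0.65  0.42  1.62 -0.    1.1   0.6 ] [0.7 0.9 0.2]
delta cm [0. 0. 0.] roll 3.0 jaw now 3.0
delta cm [0.11 0.26 5.1 ] roll -0.0 jaw now 3.0
```

View pics/w6.png

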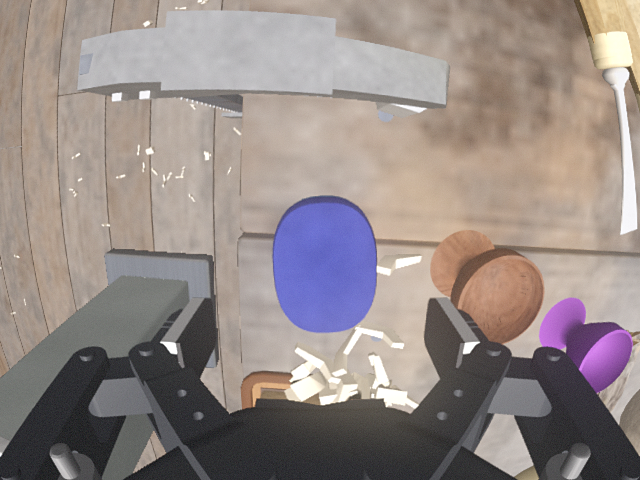

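```bash
python3 - <<'E'
from h import *
f=load("w6")
wmeas(f,"tin",(105,100,40),(130,255,255),(250,180,400,350),27)
# cup rim top circle extents by eye
print("L,R,T,B",[wray(f,u,v,57)[:2].round(1) for u,v in [(452,290),(544,292),(500,247),(495,343)]])
go(f["st"],544,446,120,3); go(f["st"],544,446,37,3)
E
```

```text
tin 459.1 448.4 [51.9 70.7] 4.6 [433. 413.] [486. 484.]
L,R,T,B [array([515.5, 452.6]), array([567.1, 451.7]), array([535.8, 473.6]), array([545.4, 423.8])]
delta cm [-0.35  8.73 -6.08] roll -0.0 jaw now 3.0
delta cm [-0.37  8.71  2.22] roll -0.0 jaw now 3.0
```

Request:
apply_moves:
  deltas: [1, 0, 0, -6, 0, 1, 0, 2, -10, 0, 1, -0.3, 6, -10, 0, 1, -0.3, 8.6, -9, 0, 1, -0.3, 8.6, -6, 0, 1, -0.3, 8.6, -6, 0, 1, -0.3, 8.6, -6, 0]

```text
time: 9.7
eef_pos: [542.0, 446.5, 118.9]
eef_rot: [2.162, 2.279, 0.003]
force: [-0.0, -0.1, -0.1]
opening: 85.1
```

```bash
python3 look.py w7; python3 - <<'E'
from h import *
f=load("w7"); go(f["st"],543.5,446.5,37,3)
wmeas(f,"cup",(0,95,30),(14,255,220),(200,150,440,400),57)
E
```

```text
9.7 [542.00154432 446.54211194 118.87260337] 85.11540686710757 [0.58 0.49 1.4  0.   1.25 0.52] [-0.  -0.1 -0.1]
delta cm [0. 0. 0.] roll 3.0 jaw now 3.0
delta cm [-0.02  0.13  8.19] roll 0.0 jaw now 3.0
cup 543.4 450.0 [44.9 54. ] 27.4 [521. 423.] [567. 478.]
```

View pics/w7.png

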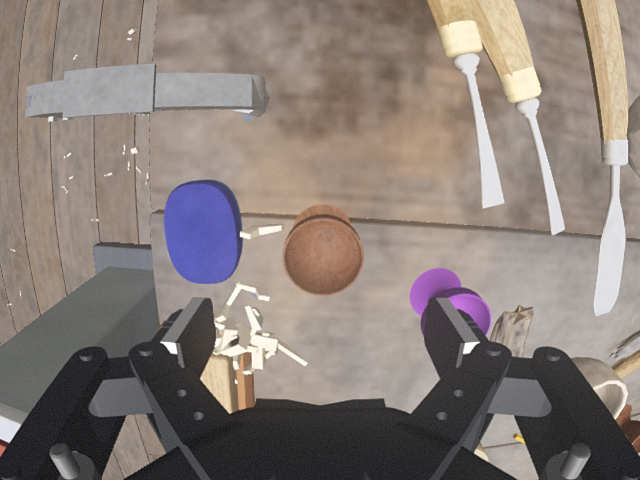

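Request:
apply_moves:
  deltas: [1, 0, 0.2, 3, 0, 1, 0, 0.2, 6, 0, 1, 0, 0.2, 7.5, 0, 1, 0, 0.2, 8.2, 0, 1, 0, 0.2, 8.2, 0, 1, 0, 0.2, 8.2, 0, -1, 0, 0.2, 8.2, 0, -1, 0, 0.2, 8.2, 0, -1, 0, 0.2, 8.2, 0, -1, 0, 0.2, 8.2, 0, -1, 0, 0.2, 8.2, 0, -1, 0, 0.2, 8.2, 0, -1, 0, 0.2, 8.2, 0]
  newtons: 25

```text
time: 11.38
eef_pos: [543.9, 446.5, 35.5]
eef_rot: [2.162, 2.279, 0.002]
force: [-0.4, -0.4, 5.7]
opening: 46.7
```

```bash
python3 look.py w8
```

```text
11.375 [543.85661519 446.50357367  35.49857834] 46.65887948125832 [0.58 0.59 1.43 0.   1.12 0.52] [-0.4 -0.4  5.7]
delta cm [0. 0. 0.] roll 3.0 jaw now 3.0
```

View pics/w8.png

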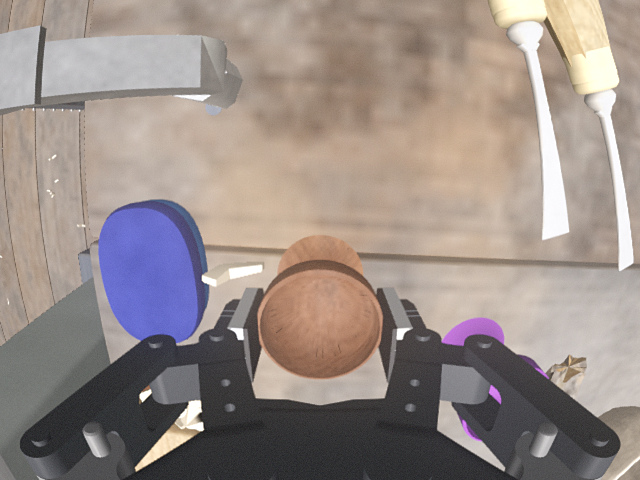

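```bash
python3 - <<'E'
from h import *
f=load("w8"); go(f["st"],570,0,235,0)
E
```

```text
delta cm [-44.72   0.28 -19.97] roll 3.0 jaw now 3.0
```

Request:
apply_moves:
  deltas: [-1, 0, 0, -2, 0, -1, 0, 0, -6, 0, -1, 0, 0, -12, 0, -1, 0, 0, -18, 0, -1, 0, 0, -20, 0, -1, -4, 0, -20, 1, -1, -9, 0.1, -20, 3, -1, -14, 0.2, -20, 3, -1, -19, 0.2, -20, 3, -1, -24, 0.2, -20, 3, -1, -29, 0.3, -20, 3, -1, -34, 0.3, -20, 3, -1, -39, 0.3, -20, 3, -1, -43, 0.3, -20, 3, -1, -44.7, 0.3, -20, 3, -1, -44.7, 0.3, -20, 3, -1, -44.7, 0.3, -20, 3]

```text
time: 13.55
eef_pos: [569.8, 1.3, 234.6]
eef_rot: [-2.22, -2.222, -0.0]
force: [-0.9, 0.4, -0.8]
opening: 46.3
```

```bash
python3 look.py w9
```

```text
13.55 [569.76371458   1.28767104 234.55587602] 46.33448282915967 [-0.14  0.09  1.67  0.    1.39 -0.14] [-0.9  0.4 -0.8]
delta cm [0. 0. 0.] roll 0.1 jaw now 0.1
```

View pics/w9.png

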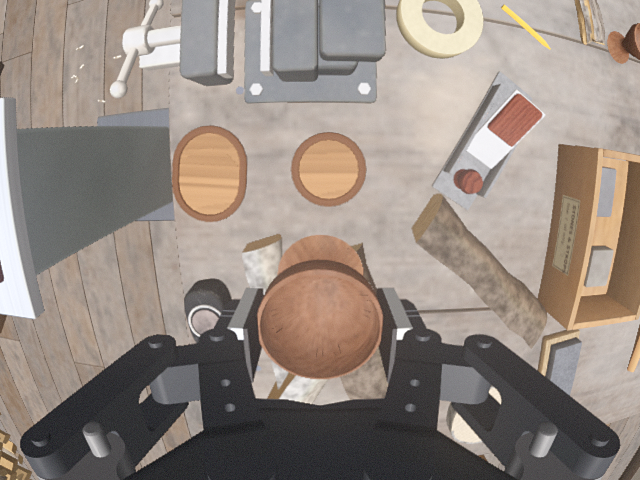

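The oval tray is at (210,172) and the round tray at (328,168). The cup is held upright.

```bash
python3 - <<'E'
from h import *
f=load("w9")
wmeas(f,"oval",(3,95,30),(16,255,255),(165,115,255,230),8)
wmeas(f,"round",(3,95,30),(16,255,255),(285,125,375,212),8)
p=wray(f,328,168,8);go(f["st"],578.5,38,230,0);go(f["st"],578.5,38,60,0)
E
```

```text
oval 455.0 34.7 [98.9 80.6] 86.4 [414. -15.] [496.  84.]
round 578.2 37.7 [73.1 73.4] 22.4 [542.   1.] [615.  74.]
delta cm [3.67 0.88 0.46] roll 0.1 jaw now 0.1
delta cm [ 3.66  0.89 17.46] roll 0.1 jaw now 0.1
```

Request:
apply_moves:
  deltas: [-1, 3.6, 0.8, 3, 0, -1, 3.6, 0.8, 8, 0, -1, 3.6, 0.8, 13, 0, -1, 3.6, 0.8, 16, 0, -1, 3.6, 0.8, 17.5, 0, -1, 3.6, 0.8, 17.5, 0, -1, 3.6, 0.8, 17.5, 0]

```text
time: 14.48
eef_pos: [579.3, 36.3, 61.6]
eef_rot: [2.219, 2.221, 0.003]
force: [-0.1, -1.2, 0.8]
opening: 46.8
```

```bash
python3 look.py w10; python3 -c "
from h import *
go(load('w10')['st'],578,38,41,0)"
```

```text
14.475 [579.32237806  36.25503514  61.55213394] 46.84063092251051 [-0.07  0.29  1.78  0.    1.07 -0.07] [-0.1 -1.2  0.8]
delta cm [0. 0. 0.] roll 0.0 jaw now 0.0
delta cm [ 0.17 -0.14  2.05] roll 0.0 jaw now 0.0
```

View pics/w10.png

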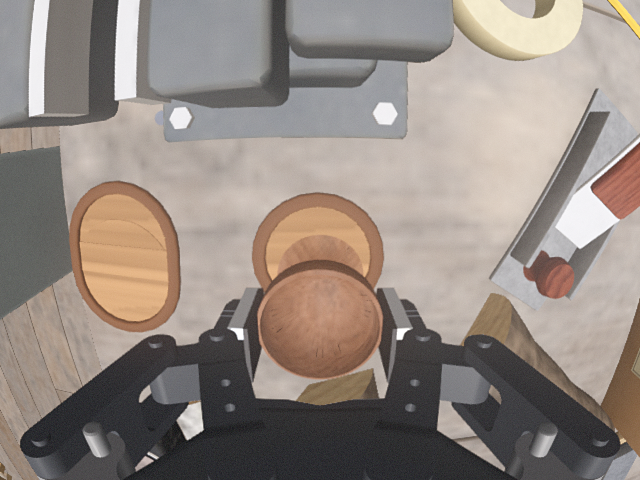

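Request:
apply_moves:
  deltas: [-1, 0.1, -0.1, 1, 0, -1, 0.15, -0.1, 1.6, 0, -1, 0.15, -0.1, 1.9, 0, -1, 0.15, -0.1, 2.05, 0, -1, 0.15, -0.1, 2.05, 0, -1, 0.15, -0.1, 2.05, 0]

```text
time: 15.28
eef_pos: [577.0, 37.5, 39.5]
eef_rot: [2.221, 2.222, -0.0]
force: [-1.6, -0.1, 2.7]
opening: 46.5
```

Request:
apply_moves:
  deltas: [1, 0, 0, 0, 0, 1, 0, 0, 0, 0, 1, 0, 0, 0, 0, 1, 0, 0, 0, 0, 1, 0, 0, -3, 0, 1, 0, 0, -8, 0, 1, 0, 0, -14, 0, 1, 0, 0, -18, 0, 1, 0, 0, -18, 0, 1, 0, 0, -18, 0]

```text
time: 16.52
eef_pos: [576.5, 37.6, 218.6]
eef_rot: [-2.221, -2.221, 0.001]
force: [-0.7, -0.5, -1.1]
opening: 85.0
```

```bash
python3 look.py w11; python3 -c "
from h import *
go(load('w11')['st'],460,447,220,3.5)
go(load('w11')['st'],460,447,120,3.5)"
```

```text
16.525 [576.49835425  37.55259193 218.60240898] 84.96376667443184 [-0.07  0.12  1.67 -0.    1.36 -0.07] [-0.7 -0.5 -1.1]
delta cm [0. 0. 0.] roll 0.0 jaw now 0.0
delta cm [ 40.95 -11.64  -0.13] roll -3.5 jaw now 0.0
delta cm [ 40.95 -11.63   9.87] roll -3.5 jaw now 0.0
```

View pics/w11.png

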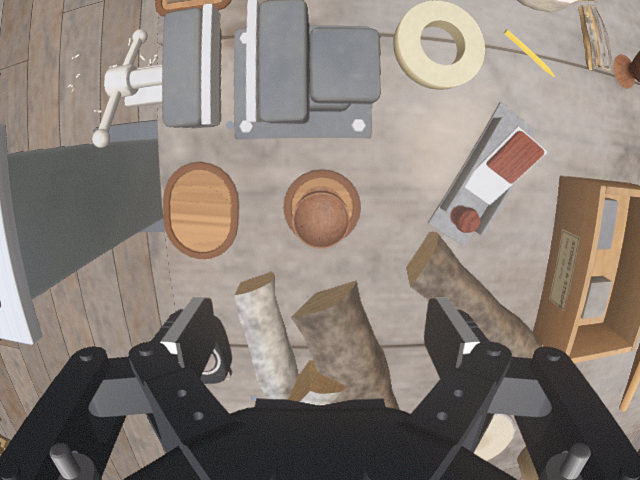

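Request:
apply_moves:
  deltas: [1, 5, -1.5, 0, 0, 1, 11, -3, 0, -1, 1, 17, -5, 0, -2, 1, 23, -7, 0, -3, 1, 29, -9, 0, -3.5, 1, 35, -10.5, 0, -3.5, 1, 40, -11.6, 0, -3.5, 1, 41, -11.6, 4, -3.5, 1, 41, -11.6, 10, -3.5, 1, 41, -11.6, 14, -3.5, 1, 41, -11.6, 16, -3.5, 1, 41, -11.6, 16, -3.5, 1, 41, -11.6, 16, -3.5]

```text
time: 18.2
eef_pos: [462.1, 448.3, 61.2]
eef_rot: [2.152, 2.288, 0.005]
force: [1.1, 0.3, -0.1]
opening: 85.6
```

```bash
python3 look.py w12; python3 - <<'E'
from h import *
f=load("w12"); wmeas(f,"tin",(105,100,40),(130,255,255),(220,150,420,390),27)
go(f["st"],459.5,447.5,8.5,3.5)
wmeas(load("w11"),"oval",(3,95,30),(16,255,255),(155,155,245,265),8)
E
```

```text
18.2 [462.10278419 448.27282719  61.2000384 ] 85.567602271364 [ 0.65  0.43  1.6  -0.    1.11  0.59] [ 1.1  0.3 -0.1]
delta cm [0. 0. 0.] roll 3.5 jaw now 3.5
tin 459.4 448.2 [52.  70.8] 3.3 [433. 413.] [486. 484.]
delta cm [-0.07 -0.28  5.27] roll 0.0 jaw now 3.5
oval 455.0 35.1 [99.7 80.5] 85.0 [414. -14.] [496.  85.]
```

View pics/w12.png

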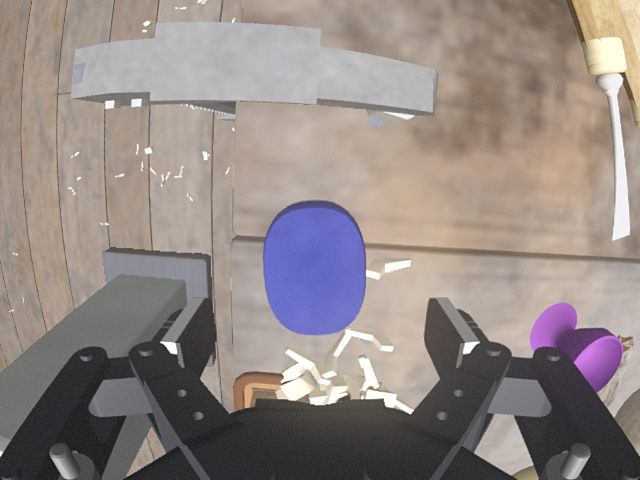

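Request:
apply_moves:
  deltas: [1, 0, -0.2, 2.5, 0, 1, 0, -0.25, 4, 0, 1, 0, -0.25, 5, 0, 1, 0, -0.25, 5.25, 0, 1, 0, -0.25, 5.25, 0, 1, 0, -0.25, 5.25, 0, -1, 0, -0.25, 5.25, 0, -1, 0, -0.25, 5.25, 0, -1, 0, -0.25, 5.25, 0, -1, 0, -0.25, 5.25, 0, -1, 0, -0.25, 5.25, 0, -1, 0, -0.25, 5.25, 0]
  newtons: 40

```text
time: 19.75
eef_pos: [458.8, 447.7, 7.6]
eef_rot: [2.152, 2.288, 0.002]
force: [-0.3, -0.7, 6.5]
opening: 52.1
```

```bash
python3 look.py w13; python3 - <<'E'
from h import *
f=load("w13"); go(f["st"],455,35,210,-3.5)
E
```

```text
19.75 [458.77316698 447.74596484   7.64131202] 52.061239741370045 [0.65 0.5  1.62 0.   1.02 0.59] [-0.3 -0.7  6.5]
delta cm [0. 0. 0.] roll 3.5 jaw now 3.5
delta cm [-41.16  -2.89 -20.27] roll 7.0 jaw now 3.5
```

View pics/w13.png

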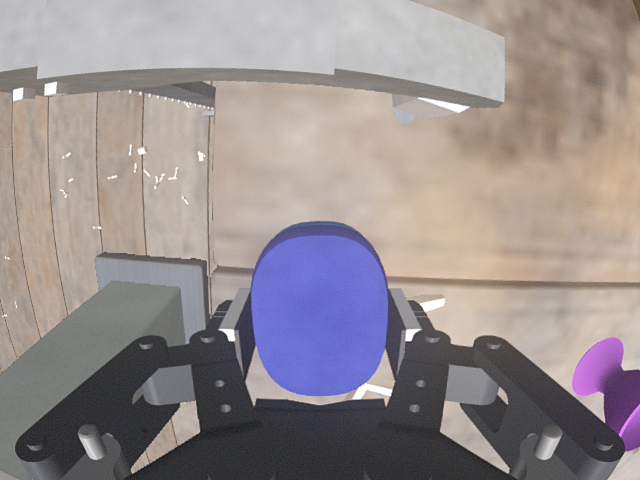

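Request:
apply_moves:
  deltas: [-1, 0, 0, -2, 0, -1, 0, 0, -6, 0, -1, 0, 0, -12, 0, -1, 0, 0, -17, 0, -1, 0, 0, -20, 0, -1, -4, -0.3, -20, 2, -1, -9, -0.6, -20, 4, -1, -14, -1, -20, 6, -1, -19, -1.3, -20, 7, -1, -24, -1.7, -20, 7, -1, -29, -2, -20, 7, -1, -34, -2.4, -20, 7, -1, -38, -2.7, -20, 7, -1, -41.1, -2.9, -20, 7, -1, -41.1, -2.9, -20, 7, -1, -41.1, -2.9, -16, 7, -1, -41.1, -2.9, -12, 7, -1, -41.1, -2.9, -9, 7, -1, -41.1, -2.9, -6, 7, -1, -41.1, -2.9, -6, 7]

```text
time: 22.3
eef_pos: [452.3, 36.4, 65.0]
eef_rot: [-2.284, -2.151, 0.005]
force: [-0.3, -0.3, -0.1]
opening: 52.2
```

```bash
python3 look.py w14; python3 - <<'E'
from h import *
f=load("w14"); go(f["st"],455,35,13,-3.5)
E
```

```text
22.3 [452.30035219  36.39329869  64.99925873] 52.21506389351237 [-0.09  0.01  2.1   0.    1.04 -0.03] [-0.3 -0.3 -0.1]
delta cm [0. 0. 0.] roll -3.4 jaw now -3.4
delta cm [-0.13  0.31  5.2 ] roll 0.1 jaw now -3.4
```

View pics/w14.png

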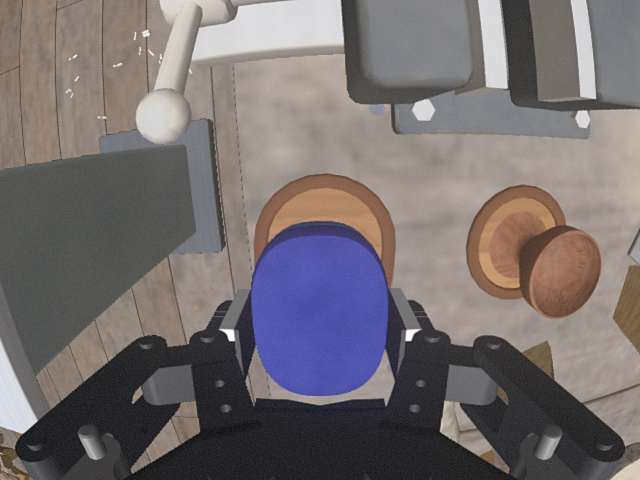

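Request:
apply_moves:
  deltas: [-1, -0.1, 0.3, 2.5, 0, -1, -0.1, 0.3, 4, 0, -1, -0.1, 0.3, 4.8, 0, -1, -0.1, 0.3, 5.1, 0, -1, -0.1, 0.3, 5.2, 0, -1, -0.1, 0.3, 5.2, 0]

```text
time: 23.1
eef_pos: [457.9, 34.1, 15.2]
eef_rot: [2.288, 2.152, 0.001]
force: [0.3, -0.2, 0.3]
opening: 51.9
```

Request:
apply_moves:
  deltas: [-1, 0, -0.1, 0.2, 0, -1, 0, -0.1, 0.2, 0, -1, 0, -0.1, 0.2, 0]

```text
time: 23.48
eef_pos: [456.5, 34.2, 12.9]
eef_rot: [2.288, 2.153, 0.0]
force: [0.0, 0.3, -0.3]
opening: 52.0
```

```bash
python3 look.py w15
```

```text
23.475 [456.53435757  34.2148038   12.85459138] 51.98952753745432 [-0.1   0.11  2.11 -0.    0.92 -0.04] [ 0.   0.3 -0.3]
delta cm [0. 0. 0.] roll -3.5 jaw now -3.5
```

View pics/w15.png

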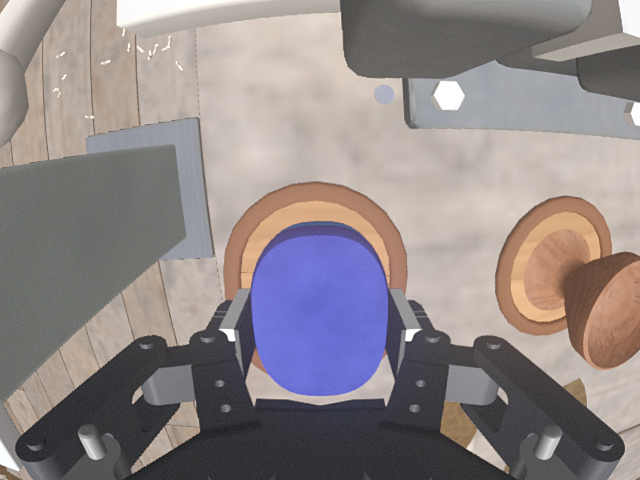

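Request:
apply_moves:
  deltas: [-1, 0, -0.15, 0, 0, -1, 0, -0.15, 0.1, 0, -1, 0, -0.15, 0.15, 0, -1, 0, -0.15, 0.15, 0]

```text
time: 24.02
eef_pos: [455.0, 34.3, 11.6]
eef_rot: [-2.288, -2.153, 0.0]
force: [-2.8, 0.3, 5.1]
opening: 51.8
```

Contact at the expected height, so I release and rise.

Request:
apply_moves:
  deltas: [1, 0, 0, 0, 0, 1, 0, 0, 0, 0, 1, 0, 0, 0, 0, 1, 0, 0, 0, 0, 1, 0, 0, -3, 0, 1, 0, 0, -8, 0, 1, 0, 0, -14, 0, 1, 0, 0, -20, 0, 1, 0, 0, -22, 0, 1, 0, 0, -22, 0, 1, 0, 0, -22, 0]

```text
time: 25.4
eef_pos: [454.1, 34.4, 229.6]
eef_rot: [-2.287, -2.152, 0.003]
force: [0.4, 1.3, -0.2]
opening: 85.1
```

```bash
python3 look.py w16; python3 - <<'E'
from h import *
from workcell import cams
f=cams.grab_frame("top"); pickle.dump(f,open("top1.pkl","wb"))
cv2.imwrite("pics/top1z.png",cv2.resize(f["img"][170:310,160:480],None,fx=2.5,fy=2.5,interpolation=cv2.INTER_CUBIC))
f=load("w16"); 
E
```

```text
25.4 [454.1458752   34.3946283  229.63138626] 85.12945552147048 [-0.1  -0.19  1.95  0.    1.39 -0.04] [ 0.4  1.3 -0.2]
delta cm [0. 0. 0.] roll -3.5 jaw now -3.5
```

View pics/w16.png

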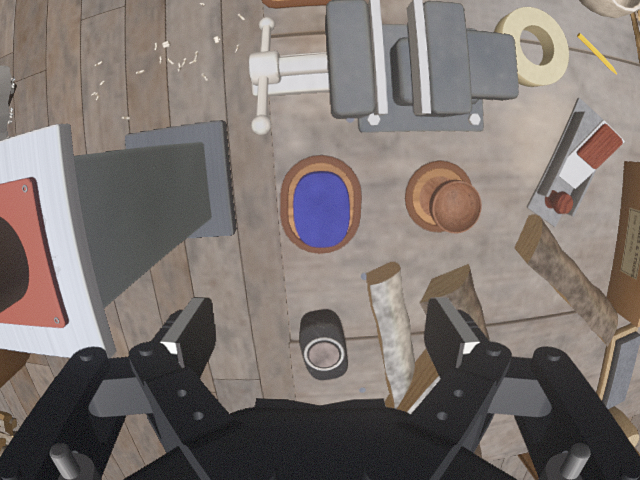

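View pics/top1z.png

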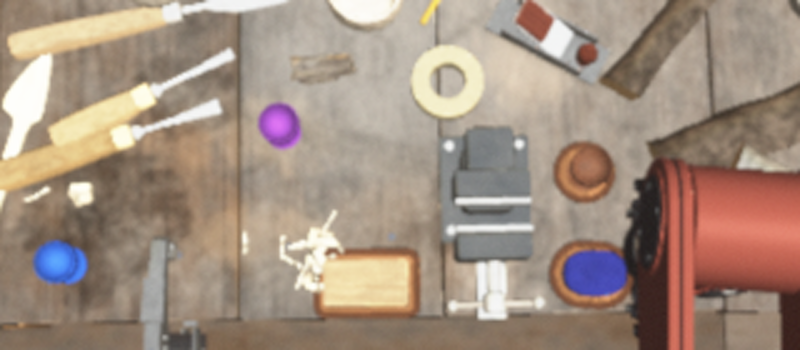

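```bash
python3 - <<'E'
from h import *
f=load("w16")
wmeas(f,"tin z31",(105,100,40),(130,255,255),(270,150,370,260),31)
wmeas(f,"oval",(3,95,30),(16,255,255),(270,145,370,262),8)
print("tray L,R,T,B",[wray(f,u,v,8)[:2].round(0) for u,v in [(281,205),(361,205),(320,155),(320,252)]])
print("cup rim L,R,T,B z61",[wray(f,u,v,61)[:2].round(0) for u,v in [(431,205),(482,205),(456,180),(457,231)]])
wmeas(f,"round",(3,95,30),(16,255,255),(400,155,490,240),8)
t=load("top1");o=load("top0")
for n,b in [("offcut",(274,188,304,206)),("tape",(322,186,356,220))]:
    a=t["img"][b[1]:b[3],b[0]:b[2]].astype(int);c=o["img"][b[1]:b[3],b[0]:b[2]].astype(int);print(n,abs(a-c).mean())
E
```

```text
tin z31 455.1 34.9 [72.5 52. ] 87.5 [429.  -1.] [481.  71.]
oval 454.4 35.1 [98.5 79.9] 86.4 [414. -14.] [495.  84.]
tray L,R,T,B [array([415.,  38.]), array([495.,  33.]), array([457.,  85.]), array([451., -14.])]
cup rim L,R,T,B z61 [array([552.,  40.]), array([602.,  38.]), array([576.,  62.]), array([578.,  15.])]
round 583.2 37.3 [73.5 85.4] 83.5 [540.  -1.] [624.  75.]
offcut 6.659259259259259
tape 6.237024221453288
```

```bash
python3 -c "
from workcell import hand_in
print(hand_in())"
```

```text
the job is handed in; nothing more can be done
None
```

I put the sanding block, the oval tin and the brown egg cup into their matching trays and handed in at about 25.5 s. The tin and cup went over the vice. The block's tray was on its own side of the vice, so it did not need to cross.

| Item | Distance from tray centre (last check) | Seating |
|---|---|---|
| Tin | under 1 mm | within about 1° of the tray |
| Cup | about 1.5 mm | touched down 4 mm above its pick height, the tray base thickness |
| Block | about 3–4 mm | within about 1° of the tray; touched down at about the expected height |

- **Block figure:** its outline came out too large (107 × 67 mm instead of 100 × 56), because the mask also took in some of the tray. The block's distance is therefore rougher than the others. By eye its margins in the tray are even.
- **Cup tray:** its last outline was spoiled by the cup itself, so I used the earlier clean measurement of that tray.
- **Bystanders:** the offcut and roll of tape look unmoved in the before and after top views. The tape measure was partly hidden by the arm in the last top view, but nothing came near it and it appears in the last wrist view. The look-alikes were not touched.
- **End state:** the gripper was open and about 230 mm above the bench.

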